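Lay the standing power module down and close its tub

TASK

One of the two gold power modules in the blue tub stands on end and sticks up above the white fill line, so the tub cannot be closed. Tip it over so that it lies flat inside the tub below the line, then set the lid down on the tub gently, without dropping it, until it is fully home: plug inside the walls, plate flush on the rim all round. Leave both modules in the tub, let go of the lid, and do not disturb the other things on the bench.

Things in the scene. Friction and masses are not known exactly. Their poses are not given: they have to be found in the camera images.
- tub: Blue open tub fixed to the bench, outside 180 (x) x 118 (y) x 60 mm high, walls 4 mm, inside 172 x 110 mm; inner floor 4 mm above its underside, rim at 60 mm. A white fill line runs round the walls 47 mm above the underside. Origin: centre of the underside; x along its length, z up.
- standing_module: Gold finned power resistor, a rigid block 90 x 40 x 30 mm, 0.12 to 0.25 kg, loose on the tub's floor. Starts standing on end, 30 mm along the tub's x and 40 mm along its y, about 36 mm off the tub's middle in x (either way), 27 mm in y; its top is 34 mm above the rim. Origin: centre of the end it stands on; its z is the 90 mm length, x the 30 mm side.
- module_center (a point): Centre of that same module (z = 45 mm in its frame). It has free floor to lie along the tub's x towards the tub's farther end only. Pushed that way above the rim, it tips over its lower edge and falls flat by itself after about 25 mm of push.
- lying_module: An identical gold module, 90 (x) x 40 (y) x 30 mm (z), loose, already lying flat on the tub's floor in the other half, along the tub's length. Origin: centre of its underside, z up.
- lid: Loose blue lid, 0.16 to 0.3 kg, right way up on the bench on its plug. Plate 186 (x) x 124 (y) x 5 mm; below it a plug 12 mm deep whose sloping sides are 2 to 3 mm clear of the tub's walls at the plate, 6 to 8 mm at the bottom. Origin: centre of the plug's underside; plate top at z = 17 mm. Seated: origin 48 mm above the tub's underside, over its middle, either way round.
- lid_handle (a point): Middle of the lid's yellow rib handle, 33 mm straight above the lid's origin. The rib is 70 mm long (lid x), 20 mm wide (lid y) and 32 mm tall, from the plate top (z = 17 mm) to z = 49 mm in the lid's frame.
- multimeter: Bystander: orange hand-held meter, 165 x 78 x 36 mm, lying loose. Origin: centre of its underside.
- heatsink: Bystander: finned bare aluminium heat sink, 100 x 62 x 32 mm, loose. Origin: centre of its underside.
- connector: Bystander: metal connector hood, about 85 x 60 x 16 mm, loose. Origin: centre of its underside.
- screwdriver: Bystander: red-handled screwdriver, 190 mm long, lying loose. Origin: underside of its middle.
- spool: Bystander: grey wire spool, 60 mm across, 44 mm tall, standing. Origin: centre of its underside.
- pen_cup: Bystander: black open cup, 72 mm across, 85 mm tall, standing. Origin: centre of its underside.
There are look-alikes about, which are no part of the job. Of the things that look like the lid, take the one that is farthest to the robot's left at the start.

How it is judged (in metres and radians):
On the way, in this order (a step that is already met when the one before it is completed fails the run):
1. the standing module lies flat inside the tub, below the fill line (x of module_center in the frame of tub between -0.086 and 0.086 m and y of module_center in the frame of tub between -0.055 and 0.055 m and z of module_center in the frame of tub below 0.032 m and angle between standing_module's own z axis and vertical above 1.45 rad), for 0.2 s.
2. the lid is seated on the tub (z of lid in the frame of tub between 0.045 and 0.0505 m and horizontal distance between lid and tub below 0.007 m and angle between lid's own z axis and vertical below 0.03 rad and angle between the x axis of lid and the x axis of tub, either way round below 0.07 rad), for 0.2 s.
At the end, for the whole second after the job is handed in: Both modules in the tub; the one that stood lies flat (0.12 rad), centre under 32 mm above the tub's underside; lid origin 45 to 50.5 mm above that underside, within 7 mm of the tub's middle, level to 0.03 rad, along the tub to 0.07 rad either way round, at rest (all of step 1 and all of step 2 and x of lying_module in the frame of tub between -0.086 and 0.086 m and y of lying_module in the frame of tub between -0.055 and 0.055 m and z of lying_module in the frame of tub below 0.047 m and linear speed of lid below 0.02 m/s and angular speed of lid below 0.1 rad/s); the robot touches nothing.
It fails at once if a bystander (meter, heat sink, connector, screwdriver, spool or cup) is moved more than 30 mm (distance of any of multimeter, heatsink, connector, screwdriver, spool, pen_cup from where it was at the start of the episode above 0.03 m).
It fails at once if the lid is slammed or forced onto the tub with more than 60 N (contact force between lid and tub above 60 N).
It fails at once if the lid is dropped (falls out of the fingers from more than about 15 mm) (linear speed of lid above 0.55 m/s and contact force between the fingers and lid below 0.1 N).
It also fails if it takes over 58 s, if anything falls off the work surface, if the arm or the gripper's body presses on something with over 40 N, if the wrist force passes 120 N, or if a joint passes its speed limit or range.

ROBOT

A 6-joint arm with a two-finger parallel gripper is mounted at the origin on the work surface. World frame = base frame: x ahead of the robot, y to its left, z up, the work surface at z = 0. Lengths are in m, angles in degrees, forces in N, time in s.
With the tool pointing down it reaches from about 0.25 to 0.725 m from the base axis. Payload 9.7 kg.
Tool frame: the origin (TCP) lies on the centre line of the jaws, within the pads' length; the fingertips stand 19 mm ahead of it and the grasp point (between the pads) is the TCP (bot.tcp_to_tips is the z of the fingertips in the tool frame, in m); z points along the fingers, y is the line along which they close (so a half turn about z gives the same grasp; the last joint's range is limited). The gripper opens to 85 mm and grips with 20 to 120 N. Pads are 22 mm wide; open, the fingers measure 114 mm over their backs; the gripper's body (76 mm by 85 mm) begins 54 mm behind the grasp point. The pads swing forward as they close: fully open they stand 13 mm farther back than shut.
Start: joints at [-73.109, 4.979, 10.078, 95.1, 0, 90], TCP at [0.16, -0.526, 0.25] pointing down, gripper open.
Joint ranges: [-179.16, 179.16], [-48.56, 103.87], [-65.8, 70.77], [-126.05, 130.52], [-82.76, 87.17], [-180, 180]. Speed limits (degrees/s): [127.2, 127.2, 147.25, 180, 180, 180].

INTERFACE

Orientations are given as [roll, pitch, yaw] about the fixed x, y, z axes, in that order (R = Rz(yaw) Ry(pitch) Rx(roll)).
In Python, from workcell import bot gives the robot as it stands. The module is installed in compiled form; this text tells all that it offers.
- The arm moves only by the tool play_rows, never from a script. Its argument "increments" is a list of rows, each an object with "slide": the shift along the tool's x, y, z in mm, a list of three; "angular": the turn, a rotation vector about the tool's x, y, z in degrees, a list of three; "claw": the opening, from -1 (shut) to 1 (fully open). In form: [{"slide": [x, y, z], "angular": [rx, ry, rz], "claw": claw}, ...]. A call has 1 to 8 rows; each row shifts and turns the commanded pose from where the row before left it, along the tool's axes as they then stand; what a row does not reach is not made up. A row lasts 1/10 s, in which the tool goes at most 50 mm and 8.59 degrees, less where a joint would pass 70% of its speed; a pose out of reach is approached as far as the arm can. A call is refused whole if a number of a shift passes 50 or a number of a turn 8.59, either way. A call with a gripper value outside its range is refused whole. The fingers move at their own pace and stop on an object; "squeeze" is the grip in N (left out, the last holds). Time passes only in rows, so rows that do not move let the fingers close. It gives the time, the measured TCP pose, the force, the opening and the grip force at its end, in the units of the state.
- bot.get_obs(): the state, without advancing time (a new reading comes with each control period).
- bot.camera(name): name is "scene" or "top"; returns the picture (400x640x3 uint8, red, green, blue); there is no depth.
- bot.camera_info(name): a dict with "fovy" (degrees; the focal length in pixels is half the picture's height over the tangent of half this angle, whatever the lens; pixels are square), "cx", "cy" (the principal point, pixels), "k1" (the pictures are not rectified: a ray, as slopes to the right and down, at radius r is drawn at 1 + k1 r^2 times it, then the intrinsics apply), "R" (3x3) and "t" (3): a world point X has camera coordinates R X + t. Camera axes: x right, y down, z forward; pixel columns grow to the right and rows downward; lengths in m; the calibration is good to about 2 mm. A picture is of the moment at which its call begins. camera_info takes no time and is no camera call.
- bot.job_done(): hands the job in; it is judged then, once.
The state is a dict: "time": time; "q": joint angles; "qd": joint speeds; "joint_efforts": joint torques, N m; "ee_pos": TCP position; "tcp_rot": TCP orientation; "wrist_force": force on the tool from outside, world axes, zero at the start; "torque": the same for the moment, N m; "opening": finger opening in m; "grasp_force": force on a finger pad.
Only numpy, scipy, OpenCV 4.12 (cv2) and the standard library are available. Lean on these libraries where they do the work, as an engineer would, in place of code of your own. Each camera call takes 0.05 s, during which the arm holds its last target. There are 200 camera calls.

## Working session

There is one attempt and no reset: what is moved stays moved. The work goes in short steps, Python scripts to look and compute and a tool call to move; the robot and the scene stay as the last step left them, time stands still between calls to the robot, and variables do not carry over. Pictures are saved under pics/ and viewed, at most 10 in all, crops included, and the job is handed in when it is done.

Besides the shell and the picture viewer there is one more tool, called after "Request:" in YAML: its name, and indented under it one key for each argument. play_rows: Moves the arm, as the interface text tells. Its arguments: {"type":"object","properties":{"increments":{"type":"array"},"squeeze":{"type":"number"}},"required":["increments"]}

```bash
mkdir -p pics; cat > h.py <<'E'
import numpy as np, cv2
from workcell import bot
def snap(n,f):
    im=bot.camera(n); cv2.imwrite(f'pics/{f}.png',cv2.cvtColor(im,cv2.COLOR_RGB2BGR)); return im
def K(n):
    i=bot.camera_info(n); f=200/np.tan(np.radians(i['fovy'])/2)
    return i,f
def ray(n,uv):
    i,f=K(n); d=(np.atleast_2d(uv).astype(float)-[i['cx'],i['cy']])/f
    s=d.copy()
    for _ in range(20): s=d/(1+i['k1']*(s**2).sum(1,keepdims=True))
    R=np.array(i['R']);t=np.array(i['t'])
    return -R.T@t, np.c_[s,np.ones(len(s))]@R
def onz(n,uv,z):
    o,d=ray(n,uv); return o+d*((z-o[2])/d[:,2:])
def proj(n,X):
    i,f=K(n); c=np.atleast_2d(X)@np.array(i['R']).T+np.array(i['t']); s=c[:,:2]/c[:,2:]
    return s*(1+i['k1']*(s**2).sum(1,keepdims=True))*f+[i['cx'],i['cy']]
E
python3 - <<'E'
from h import *
for n in('scene','top'):
    snap(n,n+'0'); i,f=K(n); print(n,f,i['k1'],-np.array(i['R']).T@i['t'],np.round(i['R'],2).tolist())
o=bot.get_obs(); print(o['ee_pos'],o['tcp_rot'],o['time'],o['opening'],bot.tcp_to_tips)
E
```

```text
scene 512.0506893225069 -0.07545765354501618 [1.4074605  0.87183631 1.17473889] [[-0.7, 0.72, 0.01], [0.46, 0.45, -0.76], [-0.55, -0.53, -0.65]]
top 369.48554088431234 -0.045099817466216614 [ 0.36771973 -0.03111346  1.08515859] [[0.03, -1.0, -0.0], [-0.99, -0.03, -0.1], [0.1, 0.0, -1.0]]
[ 0.15975087 -0.52611311  0.24964856] [-1.79932729e+02 -1.90607026e-04  1.68902882e+01] 0.1 0.08554812801684533 0.019
```

View pics/scene0.png

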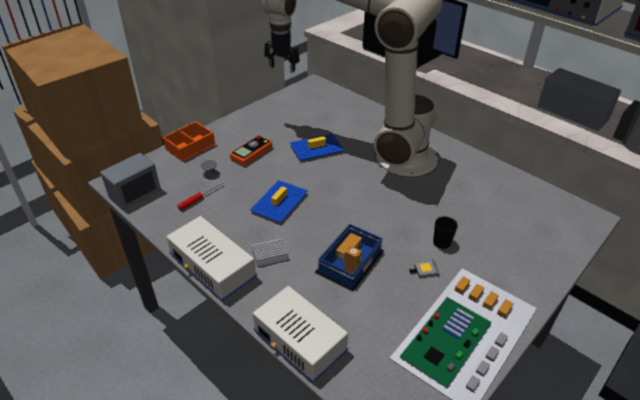

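View pics/top0.png

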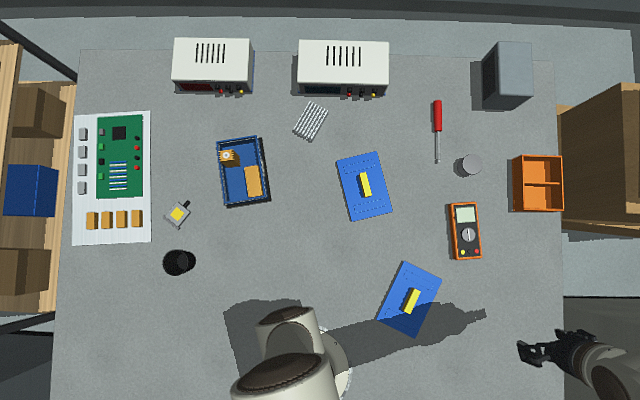

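The top view has the tub at (243,170), with the standing module at (228,156) and the lying one at (252,181). One lid is at (364,186) and the other at (408,298). The first is farther left (image left is +y), so I'll measure that one.

```bash
cat > m.py <<'E'
from h import *
def rect(n,im,box,z,lo,hi,out=None):
    x0,y0,x1,y1=box; hsv=cv2.cvtColor(im,cv2.COLOR_RGB2HSV)
    m=np.zeros(im.shape[:2],np.uint8); m[y0:y1,x0:x1]=cv2.inRange(hsv,lo,hi)[y0:y1,x0:x1]
    m=cv2.morphologyEx(m,cv2.MORPH_OPEN,np.ones((2,2),np.uint8))
    cs,_=cv2.findContours(m,0,cv2.CHAIN_APPROX_NONE); c=max(cs,key=cv2.contourArea)
    P=onz(n,c[:,0]+0.0,z)[:,:2]
    (cx,cy),s,a=cv2.minAreaRect((P*1000).astype(np.float32))
    print(n,'c',round(cx,1),round(cy,1),'size',np.round(s,1),'ang',round(a,1),'bbox',cv2.boundingRect(c)); return cx,cy,s,a
E
python3 - <<'E'
from m import *
im=cv2.cvtColor(cv2.imread('pics/top0.png'),cv2.COLOR_BGR2RGB)
B=((105,100,30),(125,255,255))
print('tub');rect('top',im,(205,125,280,215),.06,*B)
print('lid');rect('top',im,(325,140,405,230),.017,*B)
print('lid2');rect('top',im,(370,250,450,345),.017,*B)
Y=((24,120,100),(34,255,255))
print('rib');rect('top',im,(345,160,385,210),.049,*Y)
G=((10,80,90),(23,255,255))
print('stand');rect('top',im,(215,140,240,168),.094,*G)
print('lying');rect('top',im,(242,160,268,205),.034,*G)
c=cv2.resize(im[125:220,200:400],None,fx=4,fy=4,interpolation=cv2.INTER_CUBIC)
cv2.imwrite('pics/crop0.png',cv2.cvtColor(c,cv2.COLOR_RGB2BGR))
E
```

```text
tub
top c 557.2 191.3 size [187.  115.3] ang 11.1 bbox (221, 136, 48, 68)
lid
top c 527.2 -155.0 size [185.7 124. ] ang 15.5 bbox (338, 152, 56, 71)
lid2
top c 204.6 -289.6 size [124.1 183.9] ang 65.1 bbox (377, 262, 66, 77)
rib
top c 527.0 -155.1 size [67.8 18. ] ang 14.9 bbox (361, 174, 11, 24)
stand
top c 589.6 231.2 size [27.9 41.9] ang 1.5 bbox (220, 151, 16, 11)
lying
top c 529.2 166.2 size [88.8 42.2] ang 11.2 bbox (245, 167, 19, 31)
```

View pics/crop0.png

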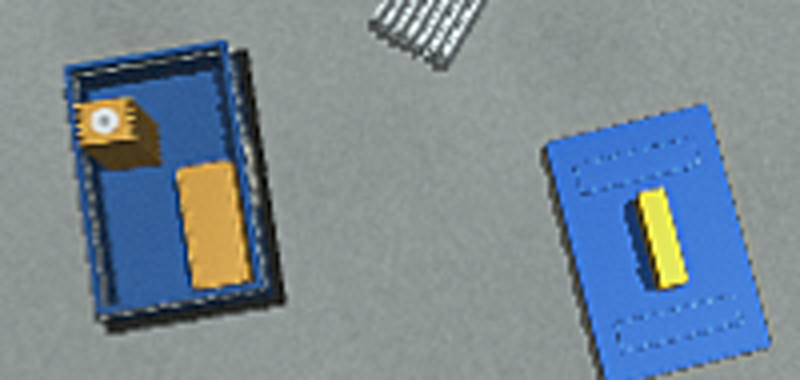

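```bash
python3 - <<'E'
from m import *
im=cv2.cvtColor(cv2.imread('pics/top0.png'),cv2.COLOR_BGR2RGB).astype(int)
d=(im[...,2]-im[...,0])
for r in (150,170,190): 
  print(r,'d',d[r,212:228].tolist(),'|',d[r,254:276].tolist()); print('  V',im[r,254:276,2].tolist())
for c in (230,245): print(c,'d',d[132:150,c].tolist(),'|',d[190:214,c].tolist(),'V',im[190:214,c,2].tolist())
# outer corners by eye in crop
uv=np.array([[65,65],[227,42],[272,292],[98,320]])/4-.375+[200,125]
P=onz('top',uv,.06)[:,:2]*1000; print(P.round(1)); print(P.mean(0),np.linalg.norm(P-np.roll(P,-1,0),axis=1))
E
```

```text
150 d [3, 6, 6, 0, 17, 102, 72, 31, 26, -21, -39, -59, -87, -144, -180, -169] | [103, 65, 39, 101, 92, 16, 26, 12, -7, -5, 6, 7, 6, 4, 8, 7, 8, 5, 3, 6, 5, 6]
  V [158, 99, 68, 151, 131, 150, 100, 40, 26, 16, 147, 158, 150, 148, 152, 147, 148, 146, 148, 149, 148, 151]
170 d [5, 6, 3, 6, 5, 5, -3, 39, 108, 35, 17, 44, 44, 85, 107, 107] | [-130, -129, -132, -139, -104, -27, 117, 98, 20, -13, -7, -2, 1, 8, 7, 7, 5, 7, 3, 6, 6, 6]
  V [77, 79, 80, 82, 46, 32, 157, 127, 141, 166, 79, 22, 18, 153, 156, 150, 144, 146, 141, 146, 150, 146]
190 d [6, 5, 6, 6, 4, 6, 3, 4, 2, -6, 67, 97, 24, 22, 44, 38] | [-128, -128, -129, -130, -129, -128, -137, -100, -48, 106, 98, 14, 32, 8, -2, -2, 6, 4, 7, 6, 5, 6]
  V [82, 82, 84, 82, 84, 92, 90, 53, 19, 148, 124, 153, 94, 43, 32, 21, 148, 151, 149, 152, 148, 148]
230 d [5, 7, 5, 6, 3, 3, -10, 125, 72, 9, 15, 33, 39, 25, 83, 114, 111, -24] | [104, 105, 106, 107, 106, 106, 105, 109, 106, 97, 97, 100, 52, 7, 35, 7, -4, 1, 1, 8, 6, 6, 4, 5] V [154, 154, 158, 160, 159, 158, 160, 160, 158, 145, 147, 145, 113, 94, 47, 35, 39, 32, 89, 159, 150, 140, 140, 141]
245 d [5, 5, 4, -2, 48, 124, 18, 8, 36, 34, 29, 36, 112, 104, 101, 104, 103, 101] | [113, 111, 111, 110, 108, 105, 107, 107, 111, 99, 37, 13, 24, -2, -2, 4, 7, 5, 7, 5, 5, 6, 8, 8] V [162, 166, 166, 164, 161, 160, 159, 157, 161, 150, 91, 64, 47, 35, 26, 83, 162, 152, 149, 146, 148, 151, 158, 152]
[[640.3 276.1]
 [659.9 161. ]
 [481.7 121.2]
 [458.6 242.3]]
[560.13806919 200.13883069] [116.69456798 182.56838104 123.29063581 184.77212494]
```

```bash
python3 - <<'E'
from m import *
g=lambda uv: onz('top',uv,.06)[:,:2]*1000
L=g([[216.33,150],[219.15,170],[221.9,190]]);Rr=g([[258.5,150],[261.5,170],[264.5,190]])
F=g([[230,138.5],[245,136.1]]);N=g([[230,202.],[245,199.85]])
for e in(L,Rr):print('yaw',np.degrees(np.arctan2(*(e[0]-e[-1])[::-1])))
for e in(F,N):print('yaw',np.degrees(np.arctan2(*(e[0]-e[-1])[::-1]))-90)
for a in(9.5,10,10.5,11):
  r=np.radians(a);u=np.array([np.cos(r),np.sin(r)]);v=np.array([-u[1],u[0]])
  l,ri,f,n=(L@v).mean(),(Rr@v).mean(),(F@u).mean(),(N@u).mean()
  print(a,'w',l-ri,'len',f-n,'c',(u*(f+n)/2+v*(l+ri)/2).round(1), 'stand in tub', end=' ')
  c=u*(f+n)/2+v*(l+ri)/2
  for p in([589.6,231.2],[529.2,166.2]):print(((p-c)@u).round(1),((p-c)@v).round(1),end='; ')
  print()
# check in scene: project corners
a=np.radians(10.3);u=np.array([np.cos(a),np.sin(a)]);v=np.array([-u[1],u[0]])
E
```

```text
yaw 11.109639886659345
yaw 10.988374077104904
yaw 10.706100613859661
yaw 9.791839281983727
9.5 w 118.92982172768967 len 181.18475719875948 c [562.4 202.6] stand in tub 31.6 23.7; -38.7 -30.4; 
10 w 118.77944932490473 len 180.997156287015 c [562.4 202.6] stand in tub 31.7 23.4; -39.1 -30.1; 
10.5 w 118.62003140718042 len 180.79577174106032 c [562.5 202.7] stand in tub 31.8 23.1; -39.4 -29.8; 
11 w 118.45158011480825 len 180.58061889710837 c [562.6 202.7] stand in tub 32.0 22.8; -39.7 -29.5;
```

Request:
play_rows:
  increments:
    - {"slide": [32, -35, 0], "angular": [0, 0, 6], "claw": -1}
    - {"slide": [32, -35, 0], "angular": [0, 0, 0], "claw": -1}
    - {"slide": [32, -35, 0], "angular": [0, 0, 0], "claw": -1}
    - {"slide": [32, -35, 0], "angular": [0, 0, 0], "claw": -1}
    - {"slide": [32, -35, 0], "angular": [0, 0, 0], "claw": -1}
    - {"slide": [32, -35, 0], "angular": [0, 0, 0], "claw": -1}
    - {"slide": [32, -35, 0], "angular": [0, 0, 0], "claw": -1}
    - {"slide": [32, -35, 0], "angular": [0, 0, 0], "claw": -1}

```text
time: 0.9
ee_pos: [0.3544, -0.1987, 0.2502]
tcp_rot: [180.0, -0.0, 10.9]
wrist_force: [0.4, -0.5, -0.4]
opening: 0.0001
grasp_force: 0.0
```

Request:
play_rows:
  increments:
    - {"slide": [32, -35, 0], "angular": [0, 0, 0], "claw": -1}
    - {"slide": [32, -35, 0], "angular": [0, 0, 0], "claw": -1}
    - {"slide": [32, -35, 0], "angular": [0, 0, 0], "claw": -1}
    - {"slide": [32, -35, 0], "angular": [0, 0, 0], "claw": -1}
    - {"slide": [32, -35, 0], "angular": [0, 0, 0], "claw": -1}
    - {"slide": [32, -35, 0], "angular": [0, 0, 0], "claw": -1}
    - {"slide": [32, -35, 0], "angular": [0, 0, 0], "claw": -1}
    - {"slide": [32, -35, 0], "angular": [0, 0, 0], "claw": -1}

```text
time: 1.7
ee_pos: [0.5545, 0.1174, 0.2499]
tcp_rot: [-179.6, 0.0, 11.8]
wrist_force: [-0.2, -0.2, 0.5]
opening: 0.0001
grasp_force: 0.0
```

```bash
cat > go.py <<'E'
from h import *
from scipy.spatial.transform import Rotation as Ro
TUB=(np.array([562.5,202.7]),10.9)
LID=(np.array([527.1,-155.0]),15.3)
def to(p,yaw):
    """tool-frame displacement (mm, in target-yaw axes) and yaw turn about tool z"""
    o=bot.get_obs(); p=np.array(p)
    Rt=Ro.from_euler('xyz',[180,0,yaw],degrees=True)
    Rc=Ro.from_euler('xyz',o['tcp_rot'],degrees=True)
    d=p-np.array(o['ee_pos'])*1000
    print('t',round(o['time'],2),'at',np.round(np.array(o['ee_pos'])*1000,1),np.round(o['tcp_rot'],2),'open',round(o['opening'],4),'F',np.round(o['wrist_force'],1))
    print('slide target axes',np.round(Rt.inv().apply(d),1),'cur axes',np.round(Rc.inv().apply(d),1),'rotvec',np.round((Rc.inv()*Rt).as_rotvec(degrees=True),2))
def intub(x,y):
    a=np.radians(TUB[1]); return TUB[0]+[np.cos(a)*x-np.sin(a)*y,np.sin(a)*x+np.cos(a)*y]
E
python3 -c "
from go import *
p=intub(82,27);to([*p,92],10.9)"
```

```text
t 1.7 at [554.5 117.4 249.9] [-1.7965e+02  2.0000e-02  1.1780e+01] open 0.0001 F [-0.2 -0.2  0.5]
slide target axes [ 106.  -109.2  157.9] cur axes [ 107.7 -106.6  158.5] rotvec [-0.35  0.03  0.88]
```

Request:
play_rows:
  increments:
    - {"slide": [32, -35, 0], "angular": [0, 0, 0], "claw": -1}
    - {"slide": [32, -30, 0], "angular": [0, 0, 0], "claw": -1}
    - {"slide": [0, 0, 0], "angular": [0, 0, 0], "claw": -1}
    - {"slide": [0, 0, 0], "angular": [0, 0, 0], "claw": -1}

```text
time: 2.1
ee_pos: [0.6096, 0.1642, 0.2496]
tcp_rot: [-178.4, 0.2, 14.5]
wrist_force: [0.1, 0.1, -0.7]
opening: -0.0002
grasp_force: 0.0
```

```bash
python3 -c "
from go import *
p=intub(82,27);to([*p,92],10.9);snap('top','top1')"
```

```text
t 2.1 at [609.6 164.2 249.6] [-1.7844e+02  1.6000e-01  1.4480e+01] open -0.0002 F [ 0.1  0.1 -0.7]
slide target axes [ 43.1 -73.7 157.6] cur axes [ 48.  -66.6 159.3] rotvec [-1.55  0.21  3.57]
```

Request:
play_rows:
  increments:
    - {"slide": [0, 0, 40], "angular": [-1.5, 0.2, 3.6], "claw": -1}
    - {"slide": [14, -24, 20], "angular": [0, 0, 0], "claw": -1}
    - {"slide": [14, -24, 0], "angular": [0, 0, 0], "claw": -1}
    - {"slide": [14, -24, 0], "angular": [0, 0, 0], "claw": -1}
    - {"slide": [0, 0, 0], "angular": [0, 0, 0], "claw": -1}
    - {"slide": [0, 0, 0], "angular": [0, 0, 0], "claw": -1}

```text
time: 2.75
ee_pos: [0.6445, 0.1952, 0.1936]
tcp_rot: [-177.8, -0.1, 16.0]
wrist_force: [-0.2, -0.4, 0.1]
opening: -0.0001
grasp_force: 0.0
```

```bash
python3 -c "
from go import *
p=intub(82,27);to([*p,92],10.9)
print(bot.get_obs()['q'])"
```

```text
t 2.75 at [644.5 195.2 193.6] [-1.778e+02 -1.400e-01  1.604e+01] open -0.0001 F [-0.2 -0.4  0.1]
slide target axes [  2.9 -49.9 101.6] cur axes [  7.1 -45.5 103.4] rotvec [-2.2  -0.04  5.14]
[ 15.98383252  21.65305504  23.54757375  91.75745626   2.19574311
 179.94260755]
```

Joint 6 is at its 180° limit, so I'll turn the tool half a turn. The same orientation then works for the lid too.

Request:
play_rows:
  increments:
    - {"slide": [0, 0, 0], "angular": [-2.2, 0, -8], "claw": -1}
    - {"slide": [0, 0, 0], "angular": [0, 0, -8.5], "claw": -1}
    - {"slide": [0, 0, 0], "angular": [0, 0, -8.5], "claw": -1}
    - {"slide": [0, 0, 0], "angular": [0, 0, -8.5], "claw": -1}
    - {"slide": [0, 0, 0], "angular": [0, 0, -8.5], "claw": -1}
    - {"slide": [0, 0, 0], "angular": [0, 0, -8.5], "claw": -1}
    - {"slide": [0, 0, 0], "angular": [0, 0, -8.5], "claw": -1}
    - {"slide": [0, 0, 0], "angular": [0, 0, -8.5], "claw": -1}

```text
time: 3.55
ee_pos: [0.6444, 0.1947, 0.1938]
tcp_rot: [179.7, -0.1, 83.8]
wrist_force: [-0.6, 0.0, 0.4]
opening: -0.0001
grasp_force: 0.0
```

Request:
play_rows:
  increments:
    - {"slide": [0, 0, 0], "angular": [0, 0, -8.5], "claw": -1}
    - {"slide": [0, 0, 0], "angular": [0, 0, -8.5], "claw": -1}
    - {"slide": [0, 0, 0], "angular": [0, 0, -8.5], "claw": -1}
    - {"slide": [0, 0, 0], "angular": [0, 0, -8.5], "claw": -1}
    - {"slide": [0, 0, 0], "angular": [0, 0, -8.5], "claw": -1}
    - {"slide": [0, 0, 0], "angular": [0, 0, -8.5], "claw": -1}
    - {"slide": [0, 0, 0], "angular": [0, 0, -8.5], "claw": -1}
    - {"slide": [0, 0, 0], "angular": [0, 0, -8.5], "claw": -1}

```text
time: 4.35
ee_pos: [0.6444, 0.1947, 0.1938]
tcp_rot: [179.8, 0.2, 151.8]
wrist_force: [-0.0, 0.1, 0.5]
opening: 0.0003
grasp_force: 0.0
```

Request:
play_rows:
  increments:
    - {"slide": [0, 0, 0], "angular": [0, 0, -8.5], "claw": -1}
    - {"slide": [0, 0, 0], "angular": [0, 0, -8.5], "claw": -1}
    - {"slide": [0, 0, 0], "angular": [0, 0, -8.5], "claw": -1}
    - {"slide": [0, 0, 0], "angular": [0, 0, -8.5], "claw": -1}
    - {"slide": [0, 0, 0], "angular": [0, 0, 0], "claw": -1}
    - {"slide": [0, 0, 0], "angular": [0, 0, 0], "claw": -1}

```text
time: 4.95
ee_pos: [0.6447, 0.1952, 0.1935]
tcp_rot: [179.9, 0.3, -174.7]
wrist_force: [0.2, 0.5, -0.2]
opening: 0.0005
grasp_force: 0.0
```

```bash
python3 -c "
from go import *
p=intub(82,27);to([*p,92],-169.1)
print(bot.get_obs()['q'])"
```

```text
t 4.95 at [644.7 195.2 193.5] [ 179.93    0.29 -174.72] open 0.0005 F [ 0.2  0.5 -0.2]
slide target axes [ -2.7  49.9 101.5] cur axes [  2.7  49.8 101.6] rotvec [ 0.06  0.29 -5.62]
[1.68392371e+01 2.15142598e+01 2.33842907e+01 9.15707159e+01
 1.14025476e-02 1.15633004e+01]
```

Request:
play_rows:
  increments:
    - {"slide": [0, 0, 0], "angular": [0, 0.3, -5.6], "claw": -1}
    - {"slide": [-1, 25, 0], "angular": [0, 0, 0], "claw": -1}
    - {"slide": [-1, 25, 0], "angular": [0, 0, 0], "claw": -1}
    - {"slide": [0, 0, 0], "angular": [0, 0, 0], "claw": -1}
    - {"slide": [0, 0, 30], "angular": [0, 0, 0], "claw": -1}
    - {"slide": [0, 0, 30], "angular": [0, 0, 0], "claw": -1}
    - {"slide": [0, 0, 0], "angular": [0, 0, 0], "claw": -1}

```text
time: 5.65
ee_pos: [0.6354, 0.2441, 0.1285]
tcp_rot: [-180.0, -0.4, -169.0]
wrist_force: [0.5, -0.2, -0.9]
opening: 0.0005
grasp_force: 0.0
```

```bash
python3 -c "
from go import *
p=intub(82,27);to([*p,92],-169.1)
for n in('top','scene'):
  im=snap(n,n+'2')
  c=im[110:220,190:300] if n=='top' else im[200:300,300:410]
  cv2.imwrite('pics/c'+n+'2.png',cv2.resize(cv2.cvtColor(c,cv2.COLOR_RGB2BGR),(440,400),interpolation=2))
a=cv2.hconcat([cv2.imread('pics/ctop2.png')[:,:400],cv2.imread('pics/cscene2.png')[:,:400]]);cv2.imwrite('pics/cc2.png',a)"
```

```text
t 5.65 at [635.4 244.1 128.5] [-179.98   -0.42 -169.  ] open 0.0005 F [ 0.5 -0.2 -0.9]
slide target axes [-2.6  0.2 36.5] cur axes [-2.9  0.2 36.5] rotvec [-0.02 -0.42  0.1 ]
```

View pics/cc2.png

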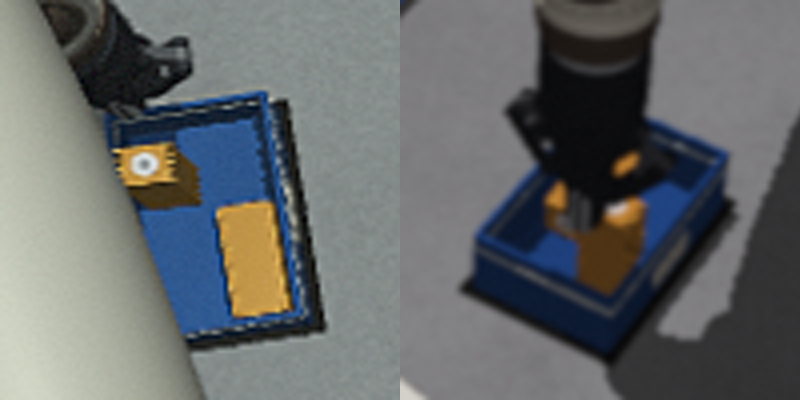

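The module is still standing at (145,165) in the left crop, and the fingers are clear on its far side. I'll go down and push along tool +x, which is tub −x.

Request:
play_rows:
  increments:
    - {"slide": [0, 0, 18], "angular": [0, 0, 0], "claw": -1}
    - {"slide": [0, 0, 18], "angular": [0, 0, 0], "claw": -1}
    - {"slide": [0, 0, 0], "angular": [0, 0, 0], "claw": -1}
    - {"slide": [8, 0, 0], "angular": [0, 0, 0], "claw": -1}
    - {"slide": [6, 0, 0], "angular": [0, 0, 0], "claw": -1}
    - {"slide": [4, 0, 0], "angular": [0, 0, 0], "claw": -1}
    - {"slide": [4, 0, 0], "angular": [0, 0, 0], "claw": -1}
    - {"slide": [4, 0, 0], "angular": [0, 0, 0], "claw": -1}

```text
time: 6.55
ee_pos: [0.6114, 0.2404, 0.0975]
tcp_rot: [179.9, 0.0, -168.8]
wrist_force: [1.2, -0.5, -0.0]
opening: -0.0001
grasp_force: 0.2
```

Request:
play_rows:
  increments:
    - {"slide": [4, 0, 0], "angular": [0, 0, 0], "claw": -1}
    - {"slide": [4, 0, 0], "angular": [0, 0, 0], "claw": -1}
    - {"slide": [4, 0, 0], "angular": [0, 0, 0], "claw": -1}
    - {"slide": [4, 0, 0], "angular": [0, 0, 0], "claw": -1}

```text
time: 6.95
ee_pos: [0.5955, 0.2372, 0.0968]
tcp_rot: [179.9, -0.1, -168.8]
wrist_force: [-0.2, -0.4, 0.3]
opening: 0.0001
grasp_force: 0.0
```

```bash
python3 -c "
from go import *
p=intub(82,27);to([*p,92],-169.1)
for n in('top','scene'):
  im=snap(n,n+'3')
  c=im[110:220,190:300] if n=='top' else im[200:300,300:410]
  cv2.imwrite('pics/c'+n+'3.png',cv2.resize(cv2.cvtColor(c,cv2.COLOR_RGB2BGR),(440,400),interpolation=2))
a=cv2.hconcat([cv2.imread('pics/ctop3.png')[:,:400],cv2.imread('pics/cscene3.png')[:,:400]]);cv2.imwrite('pics/cc3.png',a)"
```

```text
t 6.95 at [595.5 237.2  96.8] [ 1.7994e+02 -6.0000e-02 -1.6882e+02] open 0.0001 F [-0.2 -0.4  0.3]
slide target axes [-43.   -0.7   4.8] cur axes [-43.   -0.9   4.7] rotvec [ 0.06 -0.06  0.28]
```

View pics/cc3.png

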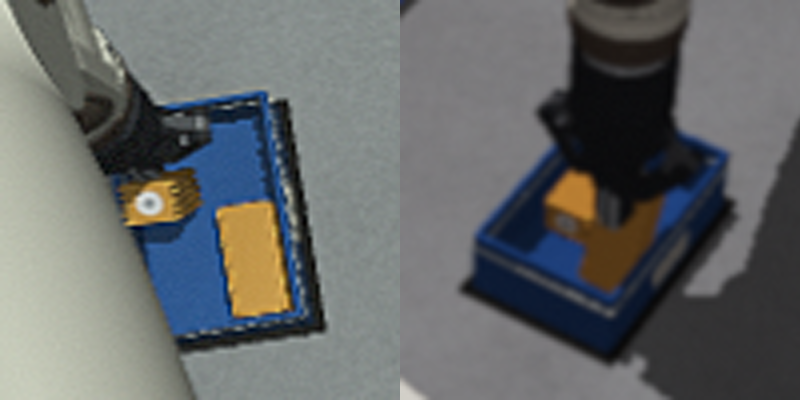

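The module is leaning over, with its top at (150,203) in the crop, and is about to fall. I'll keep pushing.

Request:
play_rows:
  increments:
    - {"slide": [5, 0, 0], "angular": [0, 0, 0], "claw": -1}
    - {"slide": [5, 0, 0], "angular": [0, 0, 0], "claw": -1}
    - {"slide": [5, 0, 0], "angular": [0, 0, 0], "claw": -1}
    - {"slide": [0, 0, 0], "angular": [0, 0, 0], "claw": -1}
    - {"slide": [0, 0, 0], "angular": [0, 0, 0], "claw": -1}
    - {"slide": [0, 0, -30], "angular": [0, 0, 0], "claw": -1}
    - {"slide": [0, 0, -50], "angular": [0, 0, 0], "claw": 1}
    - {"slide": [0, 0, -50], "angular": [0, 0, 0], "claw": 1}

```text
time: 7.85
ee_pos: [0.5809, 0.2341, 0.2279]
tcp_rot: [180.0, -0.1, -168.8]
wrist_force: [1.7, -0.0, 0.9]
opening: 0.0284
grasp_force: 0.0
```

```bash
python3 -c "
from go import *
to([*LID[0],150],-164.7)
for n in('top','scene'):
  im=snap(n,n+'4')
  c=im[110:220,190:300] if n=='top' else im[200:300,300:410]
  cv2.imwrite('pics/c'+n+'4.png',cv2.resize(cv2.cvtColor(c,cv2.COLOR_RGB2BGR),(440,400),interpolation=2))
a=cv2.hconcat([cv2.imread('pics/ctop4.png')[:,:400],cv2.imread('pics/cscene4.png')[:,:400]]);cv2.imwrite('pics/cc4.png',a)"
```

```text
t 7.85 at [580.9 234.1 227.9] [ 1.7995e+02 -1.2000e-01 -1.6882e+02] open 0.0284 F [ 1.7 -0.   0.9]
slide target axes [ 154.6 -361.1   77.9] cur axes [ 128.  -371.3   77.9] rotvec [ 0.05 -0.12 -4.12]
```

View pics/cc4.png

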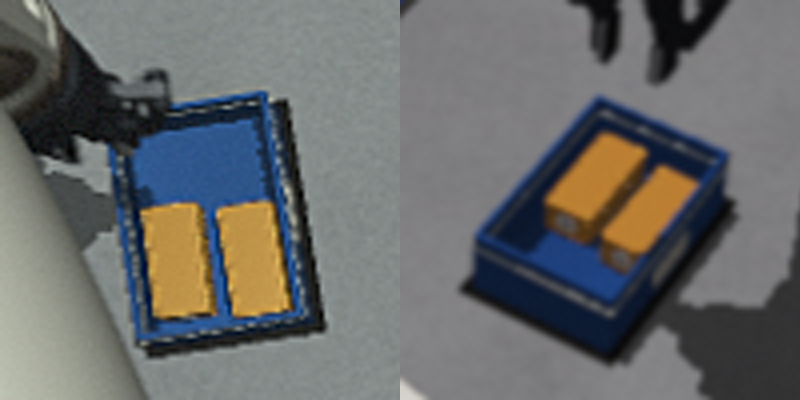

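Both modules lie flat: the tipped one is at (178,258) in the crop, next to the other at (255,258). Now to the lid.

Request:
play_rows:
  increments:
    - {"slide": [0, 0, 0], "angular": [0, 0, -4.1], "claw": 1}
    - {"slide": [17, -40, 0], "angular": [0, 0, 0], "claw": 1}
    - {"slide": [17, -40, 0], "angular": [0, 0, 0], "claw": 1}
    - {"slide": [17, -40, 0], "angular": [0, 0, 0], "claw": 1}
    - {"slide": [17, -40, 0], "angular": [0, 0, 0], "claw": 1}
    - {"slide": [17, -40, 0], "angular": [0, 0, 0], "claw": 1}
    - {"slide": [17, -40, 0], "angular": [0, 0, 0], "claw": 1}
    - {"slide": [17, -40, 0], "angular": [0, 0, 0], "claw": 1}

```text
time: 8.75
ee_pos: [0.54, -0.0689, 0.2269]
tcp_rot: [180.0, -0.0, -164.7]
wrist_force: [0.3, -0.6, 0.4]
opening: 0.0854
grasp_force: 0.0
```

Request:
play_rows:
  increments:
    - {"slide": [17, -40, 0], "angular": [0, 0, 0], "claw": 1}
    - {"slide": [16, -40, 0], "angular": [0, 0, 0], "claw": 1}
    - {"slide": [0, 0, 40], "angular": [0, 0, 0], "claw": 1}
    - {"slide": [0, 0, 40], "angular": [0, 0, 0], "claw": 1}
    - {"slide": [0, 0, 0], "angular": [0, 0, 0], "claw": 1}
    - {"slide": [0, 0, 0], "angular": [0, 0, 0], "claw": 1}

```text
time: 9.35
ee_pos: [0.5294, -0.1528, 0.1473]
tcp_rot: [179.9, -0.1, -164.7]
wrist_force: [0.7, 0.2, 1.3]
opening: 0.0853
grasp_force: 0.0
```

```bash
python3 -c "
from go import *
to([*LID[0],41],-164.7)"
```

```text
t 9.35 at [ 529.4 -152.8  147.3] [ 1.7992e+02 -7.0000e-02 -1.6471e+02] open 0.0853 F [0.7 0.2 1.3]
slide target axes [  2.8  -1.5 106.3] cur axes [  2.7  -1.6 106.3] rotvec [ 0.08 -0.07 -0.01]
```

Request:
play_rows:
  increments:
    - {"slide": [2.8, -1.5, 35], "angular": [0, 0, 0], "claw": 1}
    - {"slide": [0, 0, 35], "angular": [0, 0, 0], "claw": 1}
    - {"slide": [0, 0, 20], "angular": [0, 0, 0], "claw": 1}
    - {"slide": [0, 0, 16], "angular": [0, 0, 0], "claw": 1}
    - {"slide": [0, 0, 0], "angular": [0, 0, 0], "claw": 1}
    - {"slide": [0, 0, 0], "angular": [0, 0, 0], "claw": -0.2}
    - {"slide": [0, 0, 0], "angular": [0, 0, 0], "claw": -1}
    - {"slide": [0, 0, 0], "angular": [0, 0, 0], "claw": -1}
  squeeze: 60

```text
time: 10.15
ee_pos: [0.528, -0.1552, 0.0423]
tcp_rot: [-180.0, 0.1, -164.7]
wrist_force: [1.1, -0.3, 0.1]
opening: 0.0437
grasp_force: 0.0
```

Request:
play_rows:
  increments:
    - {"slide": [0, 0, 0], "angular": [0, 0, 0], "claw": -1}
    - {"slide": [0, 0, 0], "angular": [0, 0, 0], "claw": -1}
    - {"slide": [0, 0, 0], "angular": [0, 0, 0], "claw": -1}

```text
time: 10.45
ee_pos: [0.5275, -0.1551, 0.0415]
tcp_rot: [180.0, 0.0, -164.7]
wrist_force: [-1.7, 0.5, 5.6]
opening: 0.0186
grasp_force: 58.7
```

```bash
python3 -c "
from go import *
to([*LID[0],41],-164.7)"
```

```text
t 10.45 at [ 527.5 -155.1   41.5] [ 1.7996e+02  2.0000e-02 -1.6472e+02] open 0.0186 F [-1.7  0.5  5.6]
slide target axes [0.4 0.2 0.5] cur axes [0.4 0.2 0.5] rotvec [ 0.04  0.02 -0.02]
```

Request:
play_rows:
  increments:
    - {"slide": [0, 0, -8], "angular": [0, 0, 0], "claw": -1}
    - {"slide": [0, 0, -20], "angular": [0, 0, 0], "claw": -1}
    - {"slide": [0, 0, -30], "angular": [0, 0, 0], "claw": -1}
    - {"slide": [0, 0, -30], "angular": [0, 0, 0], "claw": -1}
    - {"slide": [0, 0, -30], "angular": [0, 0, 0], "claw": -1}
    - {"slide": [0, 0, 0], "angular": [0, 0, 0], "claw": -1}
    - {"slide": [0, 0, 0], "angular": [0, 0, 0], "claw": -1}

```text
time: 11.15
ee_pos: [0.5274, -0.1552, 0.1589]
tcp_rot: [180.0, -0.0, -164.7]
wrist_force: [-1.1, -0.4, -2.1]
opening: 0.0191
grasp_force: 58.9
```

```bash
python3 -c "
from go import *
to([*TUB[0],160],-169.1)
im=snap('scene','scene5')
c=im[100:260,200:420]
cv2.imwrite('pics/c5.png',cv2.resize(cv2.cvtColor(c,cv2.COLOR_RGB2BGR),(770,560),interpolation=2))"
```

```text
t 11.15 at [ 527.4 -155.2  158.9] [ 1.7996e+02 -1.0000e-02 -1.6473e+02] open 0.0191 F [-1.1 -0.4 -2.1]
slide target axes [-102.2  344.8   -1.1] cur axes [-128.2  336.1   -0.9] rotvec [ 0.04 -0.01  4.37]
```

View pics/c5.png

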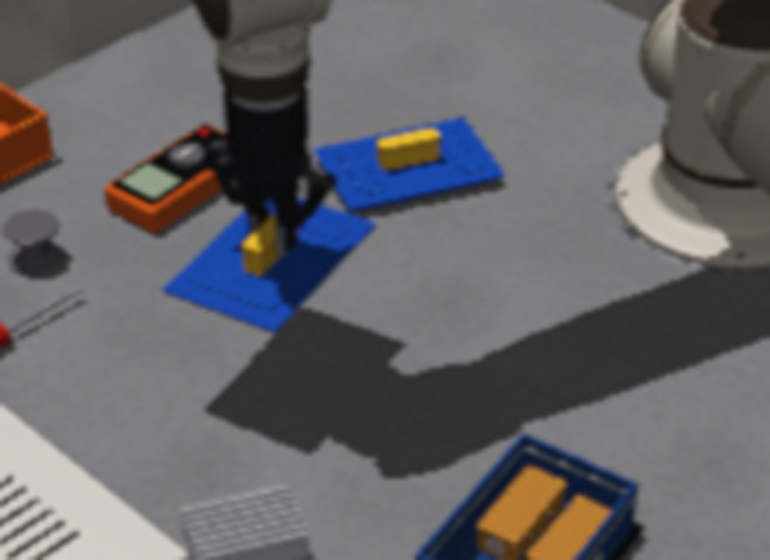

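The lid is lifted and level, with its rib at (262,245) in the crop. I'll carry it over the tub.

Request:
play_rows:
  increments:
    - {"slide": [0, 0, 0], "angular": [0, 0, 4.4], "claw": -1}
    - {"slide": [-5, 15, 0], "angular": [0, 0, 0], "claw": -1}
    - {"slide": [-9, 30, 0], "angular": [0, 0, 0], "claw": -1}
    - {"slide": [-11, 40, 0], "angular": [0, 0, 0], "claw": -1}
    - {"slide": [-12, 40, 0], "angular": [0, 0, 0], "claw": -1}
    - {"slide": [-12, 40, 0], "angular": [0, 0, 0], "claw": -1}
    - {"slide": [-12, 40, 0], "angular": [0, 0, 0], "claw": -1}
    - {"slide": [-12, 40, 0], "angular": [0, 0, 0], "claw": -1}

```text
time: 12.0
ee_pos: [0.5518, 0.1017, 0.1577]
tcp_rot: [179.9, -0.1, -169.0]
wrist_force: [0.9, -0.2, -1.4]
opening: 0.019
grasp_force: 58.9
```

Request:
play_rows:
  increments:
    - {"slide": [-12, 40, 0], "angular": [0, 0, 0], "claw": -1}
    - {"slide": [-11, 35, 0], "angular": [0, 0, 0], "claw": -1}
    - {"slide": [-6, 24, 0], "angular": [0, 0, 0], "claw": -1}
    - {"slide": [0, 0, 0], "angular": [0, 0, 0], "claw": -1}
    - {"slide": [0, 0, 0], "angular": [0, 0, 0], "claw": -1}
    - {"slide": [0, 0, 0], "angular": [0, 0, 0], "claw": -1}

```text
time: 12.6
ee_pos: [0.562, 0.2014, 0.1583]
tcp_rot: [180.0, -0.1, -169.1]
wrist_force: [0.1, -0.2, -2.3]
opening: 0.019
grasp_force: 59.0
```

```bash
python3 -c "
from m import *
from go import *
to([*TUB[0],150],-169.1)
print('q',np.round(bot.get_obs()['q'],1))
im=snap('scene','scene6')
rect('scene',im,(250,150,450,330),.134,(105,100,30),(125,255,255))
c=im[170:300,290:430]
cv2.imwrite('pics/c6.png',cv2.resize(cv2.cvtColor(c,cv2.COLOR_RGB2BGR),(560,520),interpolation=2))"
```

```text
t 12.6 at [562.  201.4 158.3] [ 1.7996e+02 -1.1000e-01 -1.6911e+02] open 0.019 F [ 0.1 -0.2 -2.3]
slide target axes [-0.7  1.2  8.3] cur axes [-0.7  1.2  8.3] rotvec [ 0.04 -0.11 -0.01]
q [19.7 10.7  6.2 85.7  0.1  8.8]
scene c 610.5 239.3 size [276.6 169.2] ang 11.0 bbox (318, 215, 67, 74)
```

View pics/c6.png

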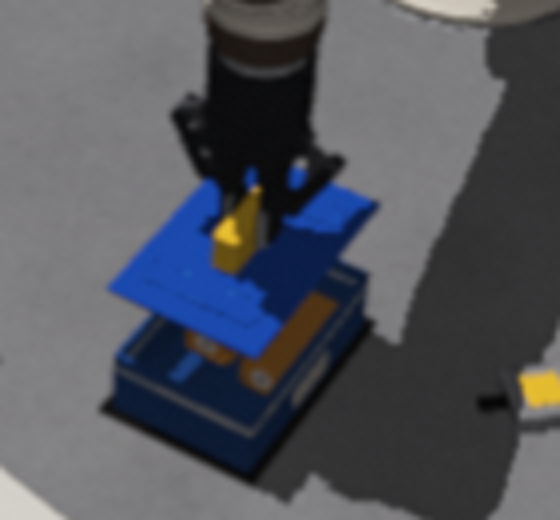

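The lid is over the tub. I'll compare its visible corners, roughly (108,288), (258,358) and (378,205) in the crop, with the predicted ones, and do the same for the tub rim.

```bash
python3 -c "
from go import *
def cor(c,yaw,l,w,z):
  a=np.radians(yaw);u=np.array([np.cos(a),np.sin(a)]);v=np.array([-u[1],u[0]])
  return np.array([[*(c+sx*l/2*u+sy*w/2*v),z] for sx,sy in((1,-1),(1,1),(-1,1),(-1,-1))])/1000
s=np.array([290,170])
f=lambda X:((proj('scene',X)-s+.5)*4-.5).round(0).tolist()
print('lid',f(cor(np.array([562,201.4]),10.9,186,124,133.8)))
print('tub',f(cor(TUB[0],10.9,180,118,60)))
im=cv2.imread('pics/scene6.png').astype(int)
m=((im[...,0]-im[...,2]>70)&(im[...,0]>110)).astype(np.uint8)
m[:170]=0;m[:,:300]=0;m[300:]=0
c=max(cv2.findContours(m,0,2)[0],key=cv2.contourArea)
print((((cv2.approxPolyDP(c,3,True)[:,0]-s+.5)*4)-.5).tolist())
"
```

```text
lid [[110.0, 280.0], [260.0, 351.0], [385.0, 197.0], [242.0, 137.0]]
tub [[116.0, 351.0], [254.0, 419.0], [372.0, 270.0], [240.0, 211.0]]
[[205.5, 181.5], [109.5, 285.5], [257.5, 353.5], [277.5, 321.5], [261.5, 289.5], [209.5, 265.5]]
```

Both are off by the same amount, about (−4,+7) crop pixels, so lid and tub agree with each other. I'll go down.

Request:
play_rows:
  increments:
    - {"slide": [-0.7, 1.2, 15], "angular": [0, 0, 0], "claw": -1}
    - {"slide": [0, 0, 15], "angular": [0, 0, 0], "claw": -1}
    - {"slide": [0, 0, 12], "angular": [0, 0, 0], "claw": -1}
    - {"slide": [0, 0, 6], "angular": [0, 0, 0], "claw": -1}
    - {"slide": [0, 0, 0], "angular": [0, 0, 0], "claw": -1}
    - {"slide": [0, 0, 0], "angular": [0, 0, 0], "claw": -1}

```text
time: 13.25
ee_pos: [0.5629, 0.2033, 0.1111]
tcp_rot: [179.9, -0.0, -169.1]
wrist_force: [-0.0, -0.5, -1.9]
opening: 0.0193
grasp_force: 59.0
```

```bash
python3 -c "
from go import *
to([*TUB[0],89.5],-169.1)"
```

```text
t 13.25 at [562.9 203.3 111.1] [ 1.7994e+02 -3.0000e-02 -1.6912e+02] open 0.0193 F [-0.  -0.5 -1.9]
slide target axes [ 0.5 -0.5 21.6] cur axes [ 0.5 -0.5 21.6] rotvec [ 0.06 -0.03 -0.02]
```

Request:
play_rows:
  increments:
    - {"slide": [0.5, -0.5, 4], "angular": [0, 0, 0], "claw": -1}
    - {"slide": [0, 0, 4], "angular": [0, 0, 0], "claw": -1}
    - {"slide": [0, 0, 3], "angular": [0, 0, 0], "claw": -1}
    - {"slide": [0, 0, 2], "angular": [0, 0, 0], "claw": -1}
    - {"slide": [0, 0, 2], "angular": [0, 0, 0], "claw": -1}
    - {"slide": [0, 0, 0], "angular": [0, 0, 0], "claw": -1}
    - {"slide": [0, 0, 0], "angular": [0, 0, 0], "claw": -1}

```text
time: 13.95
ee_pos: [0.5625, 0.2027, 0.096]
tcp_rot: [179.9, -0.0, -169.1]
wrist_force: [0.3, -0.1, -1.8]
opening: 0.0187
grasp_force: 59.0
```

Request:
play_rows:
  increments:
    - {"slide": [0, 0, 1.5], "angular": [0, 0, 0], "claw": -1}
    - {"slide": [0, 0, 1.5], "angular": [0, 0, 0], "claw": -1}
    - {"slide": [0, 0, 0], "angular": [0, 0, 0], "claw": -1}

```text
time: 14.25
ee_pos: [0.5623, 0.2027, 0.0926]
tcp_rot: [179.9, -0.1, -169.1]
wrist_force: [0.7, 0.5, -2.5]
opening: 0.0189
grasp_force: 59.0
```

Request:
play_rows:
  increments:
    - {"slide": [0, 0, 1], "angular": [0, 0, 0], "claw": -1}
    - {"slide": [0, 0, 1], "angular": [0, 0, 0], "claw": -1}
    - {"slide": [0, 0, 0], "angular": [0, 0, 0], "claw": -1}

```text
time: 14.55
ee_pos: [0.5623, 0.2027, 0.0913]
tcp_rot: [179.9, -0.0, -169.1]
wrist_force: [-4.0, -1.0, 2.4]
opening: 0.0193
grasp_force: 59.7
```

Request:
play_rows:
  increments:
    - {"slide": [0, 0, 0.7], "angular": [0, 0, 0], "claw": -1}
    - {"slide": [0, 0, 0], "angular": [0, 0, 0], "claw": -1}

```text
time: 14.75
ee_pos: [0.5622, 0.2027, 0.0909]
tcp_rot: [179.9, -0.0, -169.1]
wrist_force: [-7.2, -1.9, 6.7]
opening: 0.0191
grasp_force: 60.2
```

The side force points along tub −x, so the plug is touching the +x wall. I'll ease over that way.

Request:
play_rows:
  increments:
    - {"slide": [1, 0, 0], "angular": [0, 0, 0], "claw": -1}
    - {"slide": [0.7, 0, 0], "angular": [0, 0, 0], "claw": -1}
    - {"slide": [0, 0, 0], "angular": [0, 0, 0], "claw": -1}

```text
time: 15.05
ee_pos: [0.5607, 0.2023, 0.0899]
tcp_rot: [179.9, -0.1, -169.1]
wrist_force: [0.7, 0.2, -2.0]
opening: 0.019
grasp_force: 59.1
```

Request:
play_rows:
  increments:
    - {"slide": [0, 0, 0.7], "angular": [0, 0, 0], "claw": -1}
    - {"slide": [0, 0, 0.5], "angular": [0, 0, 0], "claw": -1}
    - {"slide": [0, 0, 0], "angular": [0, 0, 0], "claw": -1}

```text
time: 15.35
ee_pos: [0.5608, 0.2024, 0.0894]
tcp_rot: [179.9, -0.0, -169.1]
wrist_force: [-2.2, -0.4, 3.4]
opening: 0.019
grasp_force: 59.8
```

Request:
play_rows:
  increments:
    - {"slide": [0.8, 0, 0], "angular": [0, 0, 0], "claw": -1}
    - {"slide": [0, 0, 0.5], "angular": [0, 0, 0], "claw": -1}
    - {"slide": [0, 0, 0.5], "angular": [0, 0, 0], "claw": -1}
    - {"slide": [0, 0, 0], "angular": [0, 0, 0], "claw": -1}

```text
time: 15.75
ee_pos: [0.5606, 0.2024, 0.0894]
tcp_rot: [179.9, 0.1, -169.1]
wrist_force: [-1.2, -0.9, 10.2]
opening: 0.0189
grasp_force: 60.7
```

```bash
python3 -c "
from go import *
to([*TUB[0],89.5],-169.1); print(bot.get_obs()['torque'])
im=snap('scene','scene7')
c=im[200:300,300:430]
cv2.imwrite('pics/c7.png',cv2.resize(cv2.cvtColor(c,cv2.COLOR_RGB2BGR),(780,600),interpolation=2))"
```

```text
t 15.75 at [560.6 202.4  89.4] [ 1.7993e+02  9.0000e-02 -1.6912e+02] open 0.0189 F [-1.2 -0.9 10.2]
slide target axes [-1.9 -0.  -0.1] cur axes [-1.9 -0.  -0.1] rotvec [ 0.07  0.09 -0.02]
[-0.26971924  0.28554252  0.00164068]
```

View pics/c7.png

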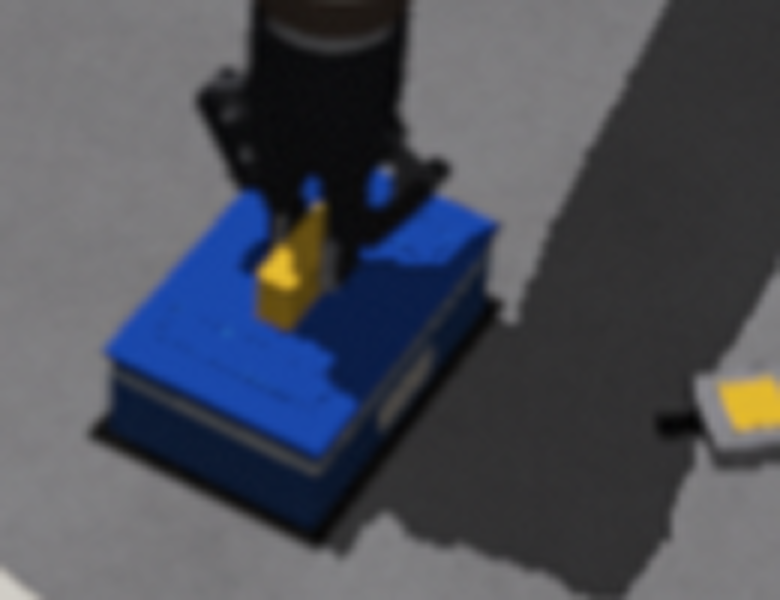

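The lid sits flush on the tub, with its plate corners at (108,352), (320,455) and (497,230) in the crop. The stop is stiff at the expected height, so I'll let go and back off.

Request:
play_rows:
  increments:
    - {"slide": [0, 0, -0.5], "angular": [0, 0, 0], "claw": -1}
    - {"slide": [0, 0, 0], "angular": [0, 0, 0], "claw": 0.3}
    - {"slide": [0, 0, 0], "angular": [0, 0, 0], "claw": 0.6}
    - {"slide": [0, 0, 0], "angular": [0, 0, 0], "claw": 0.6}
    - {"slide": [0, 0, 0], "angular": [0, 0, 0], "claw": 0.6}
    - {"slide": [0, 0, -10], "angular": [0, 0, 0], "claw": 0.6}
    - {"slide": [0, 0, -40], "angular": [0, 0, 0], "claw": 0.6}
    - {"slide": [0, 0, -50], "angular": [0, 0, 0], "claw": 0.6}

```text
time: 16.6
ee_pos: [0.559, 0.2017, 0.1883]
tcp_rot: [180.0, -0.3, -169.1]
wrist_force: [1.2, 0.7, 0.4]
opening: 0.0685
grasp_force: 0.0
```

Request:
play_rows:
  increments:
    - {"slide": [0, 0, -50], "angular": [0, 0, 0], "claw": 0.6}
    - {"slide": [10, -40, 0], "angular": [0, 0, 0], "claw": 0.6}
    - {"slide": [10, -45, 0], "angular": [0, 0, 0], "claw": 0.6}
    - {"slide": [10, -45, 0], "angular": [0, 0, 0], "claw": 0.6}
    - {"slide": [10, -45, 0], "angular": [0, 0, 0], "claw": 0.6}
    - {"slide": [0, -45, 0], "angular": [0, 0, 0], "claw": 0.6}
    - {"slide": [0, 0, 0], "angular": [0, 0, 0], "claw": 0.6}
    - {"slide": [0, 0, 0], "angular": [0, 0, 0], "claw": 0.6}

```text
time: 17.4
ee_pos: [0.5624, -0.0224, 0.2389]
tcp_rot: [179.9, -0.0, -169.3]
wrist_force: [0.0, 0.6, -0.9]
opening: 0.0686
grasp_force: 0.0
```

```bash
python3 -c "
from m import *
im=snap('top','top8')
B=((105,100,30),(125,255,255))
rect('top',im,(200,120,290,225),.065,*B)
rect('top',im,(225,145,265,200),.097,(24,120,100),(34,255,255))
im=snap('scene','scene8')
a=cv2.resize(im[200:300,300:400],(400,400),interpolation=2);b=cv2.resize(cv2.imread('pics/top8.png')[120:220,195:295],(400,400),interpolation=2)
cv2.imwrite('pics/c8.png',cv2.hconcat([cv2.cvtColor(a,cv2.COLOR_RGB2BGR),b]))"
```

```text
top c 557.8 197.8 size [191.9 128.2] ang 11.1 bbox (215, 134, 54, 71)
top c 560.6 200.2 size [69.2 19.9] ang 7.0 bbox (234, 154, 9, 26)
```

View pics/c8.png

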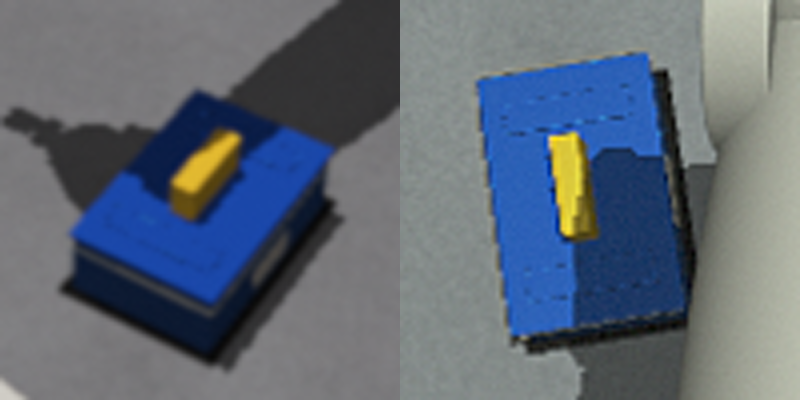

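The lid is flush and square on the tub and the gripper is clear of it, so I'll hand the job in.

```bash
python3 -c "
from workcell import bot
print(bot.job_done())"
```

```text
the job is handed in; nothing more can be done
None
```

The standing module is tipped flat in the tub beside the other one, the leftmost lid is seated flush and released with the gripper clear, and the job is handed in at about 17.5 s; no verdict came back.

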